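Set out the yo-yo tuning kit on its outline pads

TASK

Get the tuning counter ready for the next player: carry the steel yo-yo, the brass press cup, the grey pad tray and the chrome tweezers each to the pale pad that bears its dark outline, and set each down gently (never drop it), right way up and centred on its outline, with the tray and the tweezers lined up lengthwise with theirs (either end first). Do not knock the amber oil bottle or the jar of bearings about.

Things in the scene. Friction and masses are not known exactly. Their poses are not given: they have to be found in the camera images.
- yoyo: Mirrored steel yo-yo lying on its face: two flanged halves, 56 mm diameter, 42 mm high, about 70 g. The full diameter is at the lower rim (2 to 13 mm up) and the upper rim (29 to 40 mm up), with a groove between; grip across both rims. Loose; starts flat on the work surface (z = 0). Origin: centre of its underside; z up. Yaw does not matter.
- press_cup: Brass bearing seat press cup: plain round cylinder 34 mm in diameter and 34 mm high, with a 24 mm bore in the top, about 130 g. Loose; starts flat on the work surface (z = 0). Origin: centre of its underside; z up. Yaw does not matter.
- pad_tray: Small grey plastic open tray with white and orange pads fixed in it: 70 mm along its x, 46 mm along its y, 18 mm high, walls 3 mm (stiff), about 50 g. Loose; starts flat on the work surface (z = 0). Origin: centre of its underside; z up.
- tweezers: Chrome tweezers lying flat, rigid: 112 mm along its x (tips at +x), 11 mm wide along its y, 10 mm high, about 35 g. The sides are straight from x = -56 to +34 mm; grip across the width at the origin, which is near the balance point. Loose; starts flat on the work surface (z = 0). Origin: centre of its underside; z up.
- outline_yoyo: Round pad, 80 mm diameter, with a dark filled 56 mm disc that has a small pale dot (12 mm) at its centre: the yo-yo's place. Fixed pale blue-green pad, 4 mm thick. Origin: centre of its underside, on the work surface; the pad's top, on which the thing is set, is 4 mm above the origin. z up.
- outline_cup: Round pad, 58 mm diameter, with a dark ring of 34 mm outer and 24 mm inner diameter: the brass press cup's place. Fixed pale blue-green pad, 4 mm thick. Origin: centre of its underside, on the work surface; the pad's top, on which the thing is set, is 4 mm above the origin. z up.
- outline_tray: Rectangular pad, 92 mm along its x by 66 mm along its y, with a dark 70 x 46 mm rectangle at its centre (long side along x): the grey tray's place. Fixed pale blue-green pad, 4 mm thick. Origin: centre of its underside, on the work surface; the pad's top, on which the thing is set, is 4 mm above the origin. z up.
- outline_tweezers: Long narrow pad, 130 mm along its x by 36 mm along its y, with a dark 112 mm long tweezers outline along x (narrow tips at +x): the tweezers' place. Fixed pale blue-green pad, 4 mm thick. Origin: centre of its underside, on the work surface; the pad's top, on which the thing is set, is 4 mm above the origin. z up.
- oil_bottle: Amber oil bottle, 32 mm diameter, 85 mm high, standing loose among the task's things; not to be moved. Origin: centre of its underside, z up.
- bearing_jar: Glass jar with an aluminium lid, 44 mm diameter, 45 mm high, standing loose behind the task's things; not to be moved. Origin: centre of its underside, z up.
Not all that is in view belongs to the job. What is shaped like the outline_tweezers but brown is not meant.

How it is judged (in metres and radians):
At the end, for the whole second after the job is handed in: Each of the four things rests released on its own pad, right way up (within 0.15 rad): the yo-yo and the press cup centred on their pads within 10 mm, the tray and the tweezers within 12 mm and with their long axes within 0.22 rad of the pad's (either way round); everything at rest (horizontal distance between yoyo and outline_yoyo below 0.01 m and z of yoyo in the frame of outline_yoyo between 0.002 and 0.007 m and angle between each of yoyo, press_cup, pad_tray, tweezers's own z axis and vertical below 0.15 rad and linear speed of each of yoyo, press_cup, pad_tray, tweezers below 0.02 m/s and angular speed of each of yoyo, press_cup, pad_tray, tweezers below 0.2 rad/s and horizontal distance between press_cup and outline_cup below 0.01 m and z of press_cup in the frame of outline_cup between 0.002 and 0.007 m and horizontal distance between pad_tray and outline_tray below 0.012 m and z of pad_tray in the frame of outline_tray between 0.002 and 0.007 m and angle between the x axis of pad_tray and the x axis of outline_tray, either way round below 0.22 rad and horizontal distance between tweezers and outline_tweezers below 0.012 m and z of tweezers in the frame of outline_tweezers between 0.002 and 0.007 m and angle between the x axis of tweezers and the x axis of outline_tweezers, either way round below 0.22 rad); the robot touches nothing.
It fails at once if one of the four things falls or is knocked away: it moves at more than 0.6 m/s with no finger touching it (a free fall of about 18 mm) ((linear speed of yoyo above 0.6 m/s and contact force between the fingers and yoyo below 0.01 N) or (linear speed of press_cup above 0.6 m/s and contact force between the fingers and press_cup below 0.01 N) or (linear speed of pad_tray above 0.6 m/s and contact force between the fingers and pad_tray below 0.01 N) or (linear speed of tweezers above 0.6 m/s and contact force between the fingers and tweezers below 0.01 N)).
It fails at once if the oil bottle or the jar of bearings is shifted by more than 25 mm or tipped by more than 0.4 rad (distance of any of oil_bottle, bearing_jar from where it was at the start of the episode above 0.025 m or angle between any of oil_bottle, bearing_jar's own z axis and vertical above 0.4 rad).
It also fails if it takes over 112 s, if anything falls off the work surface, if the arm or the gripper's body presses on something with over 40 N, if the wrist force passes 120 N, or if a joint passes its speed limit or range.

ROBOT

A 7-joint arm with a two-finger parallel gripper is mounted at the origin on the work surface. World frame = base frame: x ahead of the robot, y to its left, z up, the work surface at z = 0. Lengths are in mm, angles in rad, forces in N, time in s.
With the tool pointing down it reaches from about 400 to 850 mm from the base axis. Payload 6.9 kg.
Tool frame: the origin (TCP) lies at the very end of the fingers, on their centre line; the grasp point (between the pads) lies 19 mm behind it; z points along the fingers, y is the direction in which the jaws open and shut (so a half turn about z gives the same grasp; the last joint's range is limited). The gripper opens to 85 mm and grips with 20 to 120 N. Pads are 22 mm wide; open, the fingers measure 114 mm over their backs; the gripper's body (76 mm by 85 mm) begins 54 mm behind the grasp point. The pads swing forward as they close: fully open they stand 13 mm farther back than shut.
Start: joints at [-1.133, 0.507, -0.238, 1.5, 0.126, 1.149, -0.155], TCP at [204.2, 590.689, 231.275] pointing down, gripper open.
Joint ranges: [-3.08, 3.08], [-0.24, 2.05], [-1.43, 1.35], [0, 2.5], [-1.52, 4.66], [0.17, 1.96], [-2.89, 2.89]. Speed limits (rad/s): [2.39, 2.39, 3.14, 3.14, 3.14, 3.14, 3.14].

INTERFACE

Orientations are given as a rotation vector (axis times angle).
In Python, from station import ctrl gives the robot as it stands. The module is installed in compiled form; this text tells all that it offers.
- The arm moves only by the tool send_rows, never from a script. Its argument "commands" is a list of rows, each a list of 7 numbers: the shift along the tool's x, y, z in mm, then the turn, a rotation vector about the tool's x, y, z in degrees, then the closure, from 0 (fully open) to 1 (shut). In form: [[tx, ty, tz, wx, wy, wz, fingers], ...]. A call has 1 to 20 rows; each row shifts and turns the commanded pose from where the row before left it, along the tool's axes as they then stand; what a row does not reach is not made up. A row lasts 1/12 s, in which the tool goes at most 41.7 mm and 7.16 degrees, less where a joint would pass 70% of its speed; a pose out of reach is approached as far as the arm can. A call with a gripper value outside its range is refused whole. The fingers move at their own pace and stop on an object; the grip force is fixed at half the most. Time passes only in rows, so rows that do not move let the fingers close. It gives the time, the measured TCP pose, the force and the opening at its end, in the units of the state.
- ctrl.get_obs(): the state, without advancing time (a new reading comes with each control period).
- ctrl.read_camera(name): name is "side" or "top" or "wrist"; returns the picture (384x512x3 uint8, red, green, blue); there is no depth.
- ctrl.calibration(name): a dict with "K" (3x3 intrinsics, pixels), "view" (4x4, takes a point from world to camera coordinates); the wrist camera has in their place "hand_eye" (4x4, takes a point from camera to tool coordinates, whose origin is the TCP and whose axes are the flange's). Camera axes: x right, y down, z forward; pixel columns grow to the right and rows downward; lengths in mm; the calibration is good to about 2 mm. A picture is of the moment at which its call begins: read the wrist's pose just before it. calibration takes no time and is no camera call.
- ctrl.close_job(): hands the job in, once; it reports no verdict.
Trained networks look in the newest picture that a camera, given by its name, has taken for a name from the list of things; names that differ only in an ending like _2 or _b are one class to them, and where a whole thing is asked for, a point or a joint stands for the part that bears it (a point fixed in the world has none). Each returns a list of dicts, best first, with "conf" (0 to 1); they miss things now and then, are a little off and sometimes report something else, mostly with a low value. They report only what shows in the picture. A call takes as long as a camera call. They do not tell look-alikes from the thing itself.
- ctrl.search_frame(query, camera): "at" ([x, y, z] in mm, in the coordinates of the camera as it stood for that picture, good to about 4 mm: the middle of the surface that is visible of it).
- ctrl.trace(query, camera): "region" (384x512 bool, what is visible of it).
The state is a dict: "time": time; "q": joint angles; "qd": joint speeds; "joint_torque": joint torques, N m; "ee_pos": TCP position; "tool_rot": TCP orientation; "wrist_force": force on the tool from outside, world axes, zero at the start; "moment": the same for the moment, N m; "grip_width": opening from 0.0 (shut) to 1.0 (fully open).
Only numpy, scipy, OpenCV 4.12 (cv2) and the standard library are available. Lean on these libraries where they do the work, as an engineer would, in place of code of your own. Each camera call takes 0.05 s, during which the arm holds its last target. There are 200 camera calls.

## Working session

There is one attempt and no reset: what is moved stays moved. The work goes in short steps, Python scripts to look and compute and a tool call to move; the robot and the scene stay as the last step left them, time stands still between calls to the robot, and variables do not carry over. Pictures are saved under pics/ and viewed, about 12 in all and at most 16, crops included, and the job is handed in when it is done.

Besides the shell and the picture viewer there is one more tool, called after ">>>" as name(argument=value, ...) on one line, values as JSON. send_rows: Moves the arm, as the interface text tells. Its arguments: {"type":"object","properties":{"commands":{"type":"array","items":{"type":"array","items":{"type":"number"}}}},"required":["commands"]}

```bash
mkdir -p pics; cat > h.py <<'E'
from station import ctrl
import numpy as np, cv2
from scipy.spatial.transform import Rotation as R
def cam2world(n):
    c=ctrl.calibration(n)
    if 'view' in c: return np.linalg.inv(np.array(c['view']))
    o=ctrl.get_obs(); T=np.eye(4); T[:3,:3]=R.from_rotvec(o['tool_rot']).as_matrix(); T[:3,3]=o['ee_pos']
    return T@np.array(c['hand_eye'])
def ray(n,px,z,M):
    K=np.array(ctrl.calibration(n)['K']); px=np.atleast_2d(px).astype(float)
    d=np.c_[px,np.ones(len(px))]@np.linalg.inv(K).T@M[:3,:3].T; o=M[:3,3]
    return (o+d*((z-o[2])/d[:,2])[:,None])[:,:2]
def save(n,f): 
    M=cam2world(n); im=ctrl.read_camera(n); cv2.imwrite(f'pics/{f}.png',cv2.cvtColor(im,cv2.COLOR_RGB2BGR)); return im,M
def mask_pose(n,q,z,M,k=0):
    r=ctrl.trace(q,n); out=[]
    for d in r[:3]:
        m=np.array(d['region']).astype(np.uint8)
        v,u=np.nonzero(m)
        if len(u)<20: continue
        c,_=cv2.findContours(m,cv2.RETR_EXTERNAL,cv2.CHAIN_APPROX_NONE); p=max(c,key=cv2.contourArea)[:,0]
        w=ray(n,p,z,M).astype(np.float32); ((x,y),(a,b),t)=cv2.minAreaRect(w)
        if a<b: a,b,t=b,a,t+90
        out.append((round(d['conf'],2),'px',int(u.mean()),int(v.mean()),'xy',round(x,1),round(y,1),'size',round(a,1),round(b,1),'yaw',round((t+90)%180-90,1)))
    return out
H=dict(yoyo=40,press_cup=34,pad_tray=18,tweezers=8,outline_yoyo=4,outline_cup=4,outline_tray=4,outline_tweezers=4,oil_bottle=60,bearing_jar=45)
E
python3 - <<'E'
from h import *
for n in ('top','side','wrist'):
    im,M=save(n,n+'0'); print(n,M[:3,3].round(),M[:3,2].round(2))
    if n=='top':
        for q,z in H.items():
            for r in mask_pose(n,q,z,M): print(q,*r)
            for s in ctrl.search_frame(q,n)[:3]: print('   ',round(s['conf'],2),(M@np.r_[s['at'],1])[:3].round())
o=ctrl.get_obs(); print(o); print(R.from_rotvec(o['tool_rot']).as_matrix().round(3)); print(ctrl.calibration('wrist'))
E
```

```text
top [ 258.  -55. 1610.] [ 0.2  -0.01 -0.98]
yoyo 0.73 px 206 236 xy 432.9 77.1 size 55.2 54.9 yaw -0.4
    0.78 [430.  83.  45.]
    0.45 [393. 265.   4.]
press_cup 0.43 px 175 184 xy 618.6 186.8 size 35.8 32.6 yaw 45.4
    0.66 [618. 190.  21.]
    0.45 [672. -24.   9.]
pad_tray 0.53 px 289 181 xy 625.3 -215.2 size 70.6 46.0 yaw 13.5
    0.73 [ 629. -216.    5.]
    0.31 [786.  -6.  50.]
tweezers 0.63 px 264 232 xy 448.3 -120.4 size 97.5 10.6 yaw 51.7
outline_yoyo 0.75 px 153 250 xy 390.4 266.4 size 80.5 79.8 yaw 88.8
    0.85 [393. 268.   7.]
outline_cup 0.7 px 111 208 xy 541.9 417.9 size 55.0 53.0 yaw 2.0
outline_tray 0.58 px 234 170 xy 674.0 -18.3 size 94.7 67.3 yaw 42.9
    0.81 [675. -19.   7.]
outline_tweezers 0.88 px 379 170 xy 662.9 -546.7 size 133.2 44.8 yaw 47.6
outline_tweezers 0.69 px 342 249 xy 379.8 -393.3 size 128.1 38.6 yaw 22.3
outline_tweezers 0.63 px 343 203 xy 543.2 -406.4 size 127.9 34.0 yaw 32.7
    0.96 [ 381. -394.    6.]
    0.83 [ 543. -402.    7.]
    0.53 [ 662. -544.    5.]
oil_bottle 0.56 px 308 253 xy 364.2 -267.6 size 34.0 30.2 yaw 88.7
    0.62 [ 365
[... 784 characters left out ...]
1782, -0.39261701]), 'moment': array([ 0.01093069, -0.01849863, -0.03472839]), 'grip_width': 1.0006706745734506}
[[-0.945  0.327 -0.   ]
 [ 0.327  0.945 -0.   ]
 [-0.    -0.    -1.   ]]
{'K': array([[266.99960495,   0.        , 259.29480315],
       [  0.        , 266.99960495, 190.96192876],
       [  0.        ,   0.        ,   1.        ]]), 'hand_eye': array([[ 4.92121122e-04, -9.54844266e-01, -2.97106354e-01,
         7.61358294e+01],
       [ 9.99999879e-01,  4.64320236e-04,  1.64141718e-04,
        -4.41255690e-01],
       [-1.87772856e-05, -2.97106399e-01,  9.54844379e-01,
        -1.41786467e+02],
       [ 0.00000000e+00,  0.00000000e+00,  0.00000000e+00,
         1.00000000e+00]])}
```

View pics/top0.png

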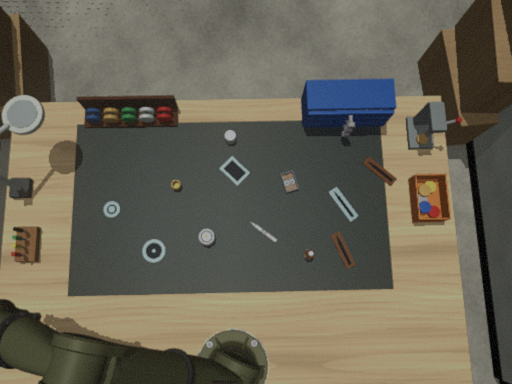

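View pics/side0.png

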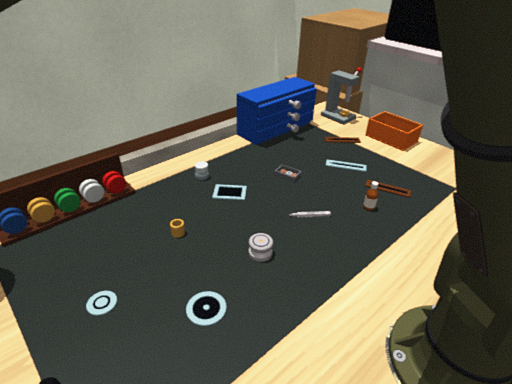

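Top view: yo-yo (206,236), cup (175,184), tray (289,181), tweezers (264,232), pads yo-yo (153,250), cup (111,208), tray (234,170), tweezers (343,204). 
Look-alikes: tweezers pad could be any of (343,204) pale, (379,170) brown or (343,249) brown, so I take the pale one. The round lid at (230,136) is the jar and (308,253) is the bottle. The yo-yo rack at (130,115) is not on the mat. The yo-yo I want is at (206,236). I'll check it in a wrist view on the way.

>>> send_rows(commands=[[0, 0, 0, 0, 0, -6.37, 0], [0, 0, 0, 0, 0, -6.37, 0], [0, 0, 0, 0, 0, -6.37, 0], [-14, -32, 4, 0, 0, 0, 0], [-14, -32, 4, 0, 0, 0, 0], [-14, -32, 4, 0, 0, 0, 0], [-14, -32, 4, 0, 0, 0, 0], [-14, -32, 4, 0, 0, 0, 0], [-14, -32, 4, 0, 0, 0, 0], [-14, -32, 4, 0, 0, 0, 0], [-14, -32, 4, 0, 0, 0, 0], [-14, -32, 4, 0, 0, 0, 0], [-14, -32, 4, 0, 0, 0, 0], [-14, -32, 4, 0, 0, 0, 0], [-14, -32, 4, 0, 0, 0, 0], [-14, -32, 4, 0, 0, 0, 0], [-14, -32, 4, 0, 0, 0, 0], [-14, -32, 0, 0, 0, 0, 0], [0, 0, 0, 0, 0, 0, 0]])

```text
time: 2.73
ee_pos: [416.8, 104.2, 175.2]
tool_rot: [0.013, 3.141, -0.005]
wrist_force: [0.1, -0.2, 0.3]
grip_width: 0.996
```

```bash
cat > look.py <<'E'
from h import *
import sys
im,M=save('wrist',sys.argv[1]); o=ctrl.get_obs()
A=R.from_rotvec(o['tool_rot']).as_matrix()
print('t',o['time'],'tcp',o['ee_pos'].round(1),'tooly',round(np.degrees(np.arctan2(A[1,1],A[0,1])),2),'tilt',A[:,2].round(3),'f',o['wrist_force'].round(1),'w',round(o['grip_width'],3))
for q in sys.argv[2:]:
    n,_,z=q.partition('@')
    for r in mask_pose('wrist',n,float(z or H[n]),M): print(n,*r)
    for s in ctrl.search_frame(n,'wrist')[:2]: print('   ',round(s['conf'],2),(M@np.r_[s['at'],1])[:3].round(1))
E
python3 look.py w1 yoyo outline_yoyo press_cup tweezers
```

```text
t 2.7833 tcp [415.8 107.4 175.3] tooly 89.64 tilt [ 0.001 -0.001 -1.   ] f [-0.6  0.8  0.2] w 1.002
yoyo 0.61 px 239 190 xy 427.2 81.9 size 59.1 56.2 yaw -45.9
    0.68 [421.2  80.7  40.7]
outline_yoyo 0.67 px 399 147 xy 388.2 267.4 size 80.2 79.4 yaw -42.2
    0.71 [383.5 264.4   1.4]
    0.79 [605.3 187.8  19. ]
tweezers 0.57 px 78 196 xy 444.9 -113.3 size 110.2 17.8 yaw 51.8
    0.76 [ 441.  -119.1    9.6]
```

View pics/w1.png

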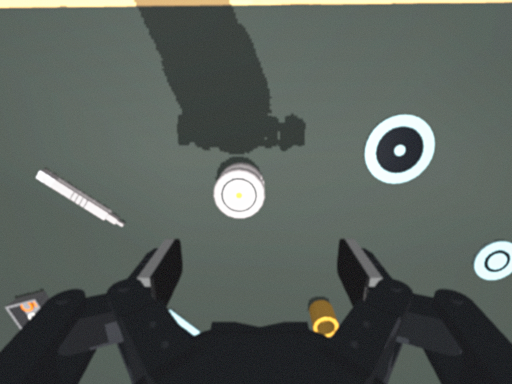

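The wrist view confirms the yo-yo at (239,195), with its pad at (400,150), tweezers at (80,195) and cup at (322,315). I'll centre over it and look again at rest.

>>> send_rows(commands=[[-8, -14, 15, 0, 0, 0, 0], [-8, -14, 15, 0, 0, 0, 0], [0, 0, 0, 0, 0, 0, 0], [0, 0, 0, 0, 0, 0, 0], [0, 0, 0, 0, 0, 0, 0]])

```text
time: 3.6
ee_pos: [430.4, 83.8, 145.6]
tool_rot: [0.002, -3.141, -0.001]
wrist_force: [-0.0, -0.8, 0.2]
grip_width: 1.0
```

```bash
python3 look.py w2 yoyo outline_yoyo tweezers; python3 - <<'E'
from h import *
M=cam2world('wrist'); im=cv2.imread('pics/w2.png'); g=cv2.cvtColor(im,cv2.COLOR_BGR2GRAY)
c=cv2.HoughCircles(g,cv2.HOUGH_GRADIENT,1.2,100,param1=120,param2=25,minRadius=20,maxRadius=60)
for u,v,r in c[0][:4]: print(u,v,r,ray('wrist',(u,v),40,M)[0].round(1),ray('wrist',(u,v),4,M)[0].round(1))
E
```

```text
t 3.65 tcp [430.5  83.9 145.8] tooly 90.11 tilt [ 0.     0.001 -1.   ] f [-0.6 -0.3 -0.5] w 0.999
yoyo 0.58 px 257 186 xy 427.5 82.3 size 61.0 55.2 yaw -23.4
    0.6 [423.9  78.3  42.5]
outline_yoyo 0.64 px 433 140 xy 388.0 266.0 size 79.9 78.0 yaw -89.9
    0.73 [384.9 264.8   2.6]
tweezers 0.9 px 73 189 xy 445.1 -114.2 size 112.0 17.4 yaw 51.8
    0.92 [ 440.2 -119.9   10.5]
426.6 133.8 46.16 [376.6 235. ] [379.9 257.2]
256.2 190.20001 27.560001 [430.6  79.9] [441.7  79.5]
```

>>> send_rows(commands=[[0, -2, 30, 0, 0, 0, 0], [0, 0, 35, 0, 0, 0, 0], [0, 0, 35, 0, 0, 0, 0], [0, 0, 25, 0, 0, 0, 0], [0, 0, 14, 0, 0, 0, 0], [0, 0, 0, 0, 0, 0, 0.6], [0, 0, 0, 0, 0, 0, 0.6], [0, 0, 0, 0, 0, 0, 0.6], [0, 0, 0, 0, 0, 0, 0.6], [0, 0, 0, 0, 0, 0, 0.6], [0, 0, 0, 0, 0, 0, 0.6], [0, 0, 0, 0, 0, 0, 0.6]])

```text
time: 4.95
ee_pos: [431.5, 81.0, 7.3]
tool_rot: [-0.001, 3.139, 0.001]
wrist_force: [-0.5, -0.9, 8.9]
grip_width: 0.634
```

>>> send_rows(commands=[[0, 0, -5, 0, 0, 0, 1], [0, 0, -15, 0, 0, 0, 1], [0, 0, -30, 0, 0, 0, 1], [5, 22, 0, 0, 0, 0, 1], [6, 27, 0, 0, 0, 0, 1], [6, 27, 0, 0, 0, 0, 1], [6, 27, 0, 0, 0, 0, 1], [6, 27, 0, 0, 0, 0, 1], [6, 27, 0, 0, 0, 0, 1], [5, 18, 0, 0, 0, 0, 1], [2, 9, 0, 0, 0, 0, 1], [0, 0, 0, 0, 0, 0, 1], [0, 0, 0, 0, 0, 0, 1], [0, 0, 0, 0, 0, 0, 1]])

```text
time: 6.12
ee_pos: [388.8, 263.0, 56.3]
tool_rot: [-0.002, -3.141, 0.002]
wrist_force: [1.0, -0.9, -0.4]
grip_width: 0.636
```

```bash
python3 look.py w3 yoyo@85 outline_yoyo outline_cup press_cup
```

```text
t 6.1667 tcp [388.9 263.   56.3] tooly 89.91 tilt [-0.    -0.001 -1.   ] f [ 0.4 -0.2 -0.5] w 0.632
yoyo 0.72 px 259 260 xy 385.5 260.8 size 67.9 56.7 yaw 21.8
    0.71 [376.6 256.2  92.7]
outline_yoyo 0.76 px 270 187 xy 374.8 270.0 size 79.5 52.9 yaw 81.0
    0.91 [366.8 270.8   2.5]
outline_cup 0.6 px 399 369 xy 552.2 396.9 size 18.7 2.8 yaw 42.3
```

View pics/w3.png

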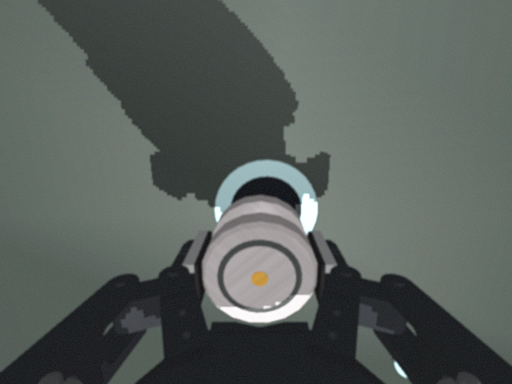

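The yo-yo is held level with its dot at (259,279), on the tool centre line. The pad's centre is about 4 mm further in +y. I'll set it down.

>>> send_rows(commands=[[0, 2, 14, 0, 0, 0, 1], [0, 2, 14, 0, 0, 0, 1], [0, 0, 8, 0, 0, 0, 1], [0, 0, 5, 0, 0, 0, 1], [0, 0, 2, 0, 0, 0, 1], [0, 0, 1.5, 0, 0, 0, 1], [0, 0, 0.5, 0, 0, 0, 1], [0, 0, 0, 0, 0, 0, 1], [0, 0, 0, 0, 0, 0, 1]])

```text
time: 7.32
ee_pos: [388.7, 268.9, 11.7]
tool_rot: [-0.001, 3.141, 0.001]
wrist_force: [-0.5, 0.3, 0.5]
grip_width: 0.639
```

>>> send_rows(commands=[[0, -1.5, 0.6, 0, 0, 0, 1], [0, 0, 0, 0, 0, 0, 1], [0, 0, 0, 0, 0, 0, 0.25], [0, 0, 0, 0, 0, 0, 0.1], [0, 0, 0, 0, 0, 0, 0], [0, 0, 0, 0, 0, 0, 0], [0, 0, -20, 0, 0, 0, 0], [0, 0, -35, 0, 0, 0, 0], [0, 0, -40, 0, 0, 0, 0], [0, 0, -40, 0, 0, 0, 0], [0, 0, 0, 0, 0, 0, 0], [0, 0, 0, 0, 0, 0, 0], [0, 0, 0, 0, 0, 0, 0]])

```text
time: 8.4
ee_pos: [388.2, 266.9, 145.5]
tool_rot: [-0.001, 3.142, -0.0]
wrist_force: [0.3, -1.0, -0.0]
grip_width: 1.0
```

```bash
python3 look.py w4 yoyo@44 outline_yoyo outline_cup press_cup
```

```text
t 8.45 tcp [387.9 266.7 144.8] tooly 90.04 tilt [-0.001 -0.001 -1.   ] f [0.2 0.2 0. ] w 0.999
yoyo 0.9 px 260 187 xy 384.3 267.4 size 60.4 55.5 yaw 0.1
    0.86 [384.4 265.1  47.1]
outline_yoyo 0.84 px 260 164 xy 378.9 267.8 size 77.5 61.3 yaw -87.8
    0.78 [364.5 265.1   0.7]
```

View pics/w4.png

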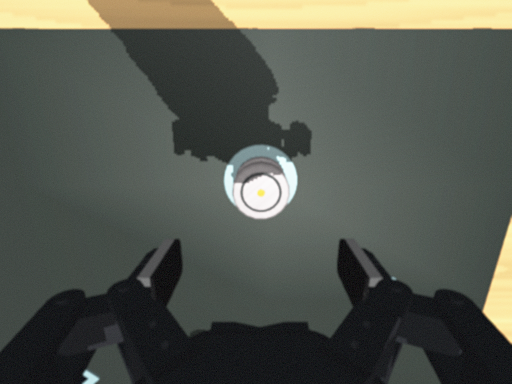

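Yo-yo placed and centred (dot at (260,193), pad centred on it, within about 2 mm). Next is the cup.

>>> send_rows(commands=[[-25, -9, 0, 0, 0, 0, 0], [-33, -11, 0, 0, 0, 0, 0], [-33, -12, 0, 0, 0, 0, 0], [-33, -12, 0, 0, 0, 0, 0], [-33, -12, 0, 0, 0, 0, 0], [-33, -12, 0, 0, 0, 0, 0], [-25, -8, 0, 0, 0, 0, 0], [-13, -4, 0, 0, 0, 0, 0], [0, 0, 0, 0, 0, 0, 0], [0, 0, 0, 0, 0, 0, 0], [0, 0, 0, 0, 0, 0, 0]])

```text
time: 9.77
ee_pos: [615.2, 188.3, 145.3]
tool_rot: [0.003, -3.14, -0.0]
wrist_force: [-0.3, 0.2, 0.6]
grip_width: 1.001
```

```bash
python3 look.py w5 press_cup outline_cup outline_tray; python3 - <<'E'
from h import *
M=cam2world('wrist'); im=cv2.imread('pics/w5.png'); cv2.imwrite('pics/w5c.png',im[100:384]); g=cv2.cvtColor(im,cv2.COLOR_BGR2GRAY)
c=cv2.HoughCircles(g,cv2.HOUGH_GRADIENT,1.2,60,param1=120,param2=20,minRadius=8,maxRadius=40)
for u,v,r in c[0][:5]: print(u,v,r,ray('wrist',(u,v),34,M)[0].round(1),ray('wrist',(u,v),4,M)[0].round(1))
E
```

```text
t 9.8167 tcp [615.1 188.5 145.6] tooly 90.13 tilt [-0.001  0.    -1.   ] f [ 0.4  0.5 -0.3] w 0.996
press_cup 0.64 px 261 187 xy 613.9 189.7 size 39.1 31.9 yaw 0.1
    0.61 [619.  187.   23.6]
outline_cup 0.66 px 485 106 xy 538.9 415.4 size 57.3 53.3 yaw 15.7
    0.94 [537.1 418.2   5. ]
outline_tray 0.7 px 81 224 xy 669.7 -16.6 size 93.1 70.8 yaw 44.7
    0.81 [669.1 -18.9   1.9]
261.0 190.20001 17.36 [618.1 189.3] [627.3 189.5]
481.80002 113.4 24.560001 [544.3 390.6] [544.9 414.6]
81.0 234.6 36.68 [667.1   0.7] [682.2 -21.3]
162.6 268.2 21.44 [707.5  82. ] [727.3  69.5]
359.40002 267.0 18.560001 [705.7 297.1] [725.3 310.1]
```

View pics/w5.png

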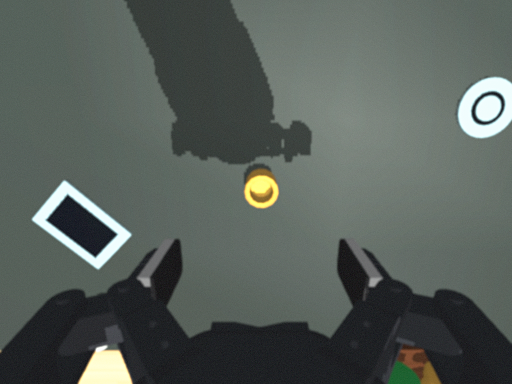

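Cup rim at (261,190), about (617,189.5) mm. Cup pad is at (486,107) and tray pad at (81,224). I'll grip the cup.

>>> send_rows(commands=[[-2, 1, 30, 0, 0, 0, 0], [0, 0, 35, 0, 0, 0, 0], [0, 0, 35, 0, 0, 0, 0], [0, 0, 25, 0, 0, 0, 0.2], [0, 0, 14, 0, 0, 0, 0.3], [0, 0, 0, 0, 0, 0, 0.8], [0, 0, 0, 0, 0, 0, 1], [0, 0, 0, 0, 0, 0, 1], [0, 0, 0, 0, 0, 0, 1], [0, 0, 0, 0, 0, 0, 1], [0, 0, 0, 0, 0, 0, 1], [0, 0, 0, 0, 0, 0, 1], [0, 0, 0, 0, 0, 0, 1]])

```text
time: 11.2
ee_pos: [618.9, 188.5, 7.4]
tool_rot: [-0.001, 3.141, 0.0]
wrist_force: [-0.4, 0.2, 4.0]
grip_width: 0.371
```

>>> send_rows(commands=[[0, 0, -5, 0, 0, 0, 1], [0, 0, -15, 0, 0, 0, 1], [0, 0, -30, 0, 0, 0, 1], [7, 20, 0, 0, 0, 0, 1], [10, 30, 0, 0, 0, 0, 1], [10, 30, 0, 0, 0, 0, 1], [10, 30, 0, 0, 0, 0, 1], [10, 30, 0, 0, 0, 0, 1], [10, 30, 0, 0, 0, 0, 1], [10, 28, 0, 0, 0, 0, 1], [7, 18, 0, 0, 0, 0, 1], [4, 11, 0, 0, 0, 0, 1], [0, 0, 0, 0, 0, 0, 1], [0, 0, 0, 0, 0, 0, 1], [0, 0, 0, 0, 0, 0, 1], [0, 0, 0, 0, 0, 0, 1]])

```text
time: 12.53
ee_pos: [541.8, 412.8, 56.7]
tool_rot: [0.004, 3.141, -0.003]
wrist_force: [-0.9, -0.8, -1.1]
grip_width: 0.368
```

```bash
python3 look.py w6 press_cup@84 outline_cup; python3 - <<'E'
from h import *
M=cam2world('wrist'); K=ctrl.calibration('wrist')['K']
im=cv2.imread('pics/w6.png')
# overlay predicted 58 mm pad outline and 34 mm ring for centre estimates
V=np.linalg.inv(M); o=ctrl.get_obs()['ee_pos']
t=np.linspace(0,2*np.pi,60)
for c,col in (((540.5,416.5),(0,0,255)),((544,416.5),(0,255,0))):
    P=np.c_[c[0]+29*np.cos(t),c[1]+29*np.sin(t),4+0*t]
    p=P@V[:3,:3].T+V[:3,3]; p=p@np.array(K).T; p=(p[:,:2]/p[:,2:]).astype(np.int32)
    cv2.polylines(im,[p],True,col,1)
cv2.imwrite('pics/w6o.png',cv2.resize(im[120:330,160:360],None,fx=3,fy=2.8))
E
```

```text
t 12.5833 tcp [541.7 413.1  56.7] tooly 89.87 tilt [ 0.    -0.001 -1.   ] f [-0.1 -0.1 -1.9] w 0.366
press_cup 0.59 px 259 254 xy 533.8 412.9 size 45.2 31.2 yaw -2.1
    0.57 [542.1 410.   71.3]
outline_cup 0.96 px 269 196 xy 531.2 420.6 size 58.4 46.3 yaw 80.0
    0.98 [531.4 426.3   3.8]
```

View pics/w6o.png

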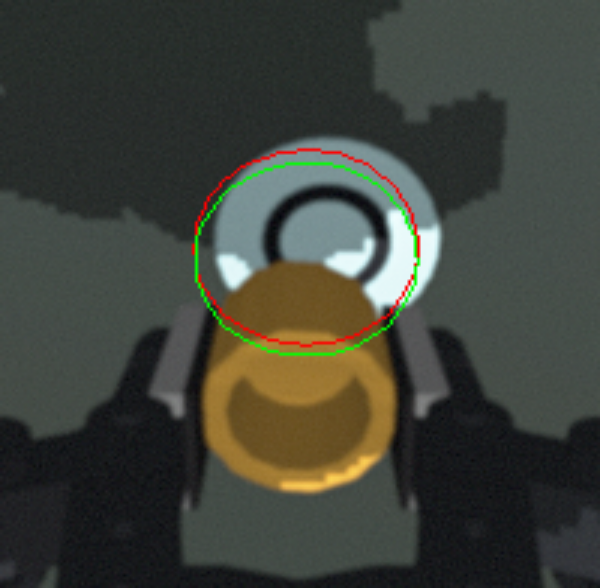

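Rim and ring are clear: the pad's true centre is about (537.5, 421) in this close view, and the cup is at (541, 413). I'll correct by −3.5 in x and +8 in y, then lower it.

>>> send_rows(commands=[[2, 4, 14, 0, 0, 0, 1], [1.5, 4, 14, 0, 0, 0, 1], [0, 0, 8, 0, 0, 0, 1], [0, 0, 5, 0, 0, 0, 1], [0, 0, 2, 0, 0, 0, 1], [0, 0, 1.5, 0, 0, 0, 1], [0, 0, 0.5, 0, 0, 0, 1], [0, 0, 0, 0, 0, 0, 1], [0, 0, 0, 0, 0, 0, 1]])

```text
time: 13.53
ee_pos: [537.2, 423.5, 12.2]
tool_rot: [-0.001, 3.141, 0.001]
wrist_force: [-0.7, -0.4, -2.2]
grip_width: 0.374
```

>>> send_rows(commands=[[-1, -1.5, 0.5, 0, 0, 0, 1], [0, 0, 0.5, 0, 0, 0, 1], [0, 0, 0, 0, 0, 0, 1], [0, 0, 0, 0, 0, 0, 1]])

```text
time: 13.87
ee_pos: [538.2, 421.9, 11.5]
tool_rot: [-0.001, 3.141, 0.001]
wrist_force: [-1.0, -1.4, 5.9]
grip_width: 0.375
```

Contact. Release and go up for a check.

>>> send_rows(commands=[[0, 0, 0, 0, 0, 0, 0.5], [0, 0, 0, 0, 0, 0, 0.4], [0, 0, 0, 0, 0, 0, 0.3], [0, 0, 0, 0, 0, 0, 0.3], [0, 0, -20, 0, 0, 0, 0.2], [0, 0, -35, 0, 0, 0, 0], [0, 0, -40, 0, 0, 0, 0], [0, 0, -40, 0, 0, 0, 0], [0, 0, 0, 0, 0, 0, 0], [0, 0, 0, 0, 0, 0, 0]])

```text
time: 14.7
ee_pos: [539.2, 423.1, 148.9]
tool_rot: [-0.001, 3.137, 0.006]
wrist_force: [0.2, -0.5, -0.7]
grip_width: 1.0
```

```bash
cat > ov.py <<'E'
from h import *
import sys
# ov.py pic out x0 y0 x1 y1 scale  then items: c:x,y,z,diam  r:x,y,z,len,wid,yaw  (red, green, blue...)
def run(pic,out,box,sc,items):
    M=cam2world('wrist'); K=np.array(ctrl.calibration('wrist')['K']); V=np.linalg.inv(M); im=cv2.imread(f'pics/{pic}.png')
    im=cv2.resize(im,None,fx=sc,fy=sc)
    for it,col in zip(items,((0,0,255),(0,255,0),(255,0,0),(255,0,255))):
        if it[0]=='c': x,y,z,d=it[1:]; t=np.linspace(0,2*np.pi,60); P=np.c_[x+d/2*np.cos(t),y+d/2*np.sin(t),z+0*t]
        else:
            x,y,z,a,b,w=it[1:]; w=np.radians(w); L=np.array([[a,b],[a,-b],[-a,-b],[-a,b]])/2
            P=np.c_[L@np.array([[np.cos(w),np.sin(w)],[-np.sin(w),np.cos(w)]])+[x,y],np.full(4,z)]
        p=P@V[:3,:3].T+V[:3,3]; p=p@K.T; p=((p[:,:2]/p[:,2:]+.5)*sc-.5)
        cv2.polylines(im,[p.round().astype(np.int32)],True,col,1)
    x0,y0,x1,y1=[int(b*sc) for b in box]; cv2.imwrite(f'pics/{out}.png',im[y0:y1,x0:x1])
E
python3 look.py w7 press_cup@38 outline_cup
python3 -c "
from ov import run
run('w7','w7o',(180,110,340,260),4,[('c',537.5,421.5,4,58),('c',538,421.5,38,34)])"
```

```text
t 14.75 tcp [538.1 422.2 146.6] tooly 90.04 tilt [ 0.001  0.001 -1.   ] f [ 0.3  0.1 -0.4] w 0.998
press_cup 0.74 px 258 183 xy 534.5 422.3 size 38.2 33.8 yaw -26.9
    0.89 [534.5 418.6  25.7]
outline_cup 0.81 px 254 171 xy 535.9 419.4 size 57.6 55.0 yaw -81.0
    0.96 [528.6 413.8   7.2]
    0.24 [536.4 418.2  25.8]
```

View pics/w7o.png

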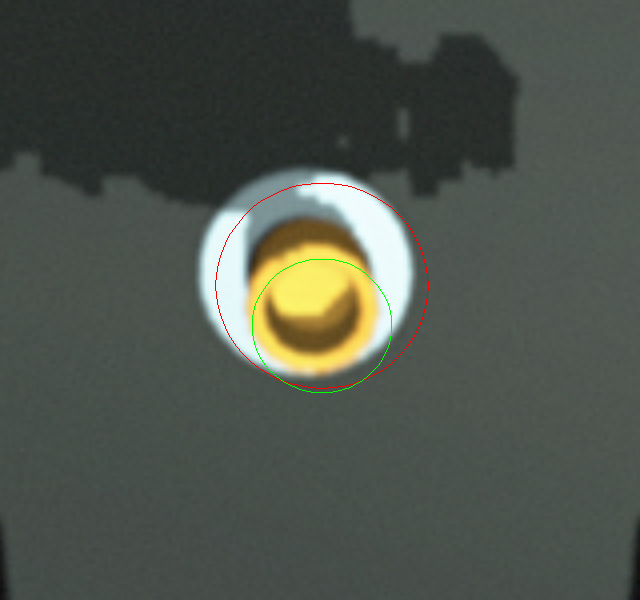

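Cup sits on the pad: in the overlay, cup and pad centres agree within about 2–3 mm (the arm was still settling, so the overlay is off for both alike). Next is the tray.

>>> send_rows(commands=[[-3, -22, 0, 0, 0, 0, 0], [-5, -36, 0, 0, 0, 0, 0], [-5, -36, 0, 0, 0, 0, 0], [-5, -36, 0, 0, 0, 0, 0], [-5, -36, 0, 0, 0, 0, 0], [-5, -36, 0, 0, 0, 0, 0], [-5, -36, 0, 0, 0, 0, 0], [-5, -36, 0, 0, 0, 0, 0], [-5, -36, 0, 0, 0, 0, 0], [-5, -36, 0, 0, 0, 0, 0], [-5, -36, 0, 0, 0, 0, 0], [-5, -36, 0, 0, 0, 0, 0], [-5, -36, 0, 0, 0, 0, 0], [-5, -36, 0, 0, 0, 0, 0], [-5, -36, 0, 0, 0, 0, 0], [-5, -36, 0, 0, 0, 0, 0], [-5, -36, 0, 0, 0, 0, 0], [-4, -36, 0, 0, 0, 0, 0], [-2, -22, 0, 0, 0, 0, 0]])

```text
time: 16.53
ee_pos: [626.2, -239.2, 144.2]
tool_rot: [-0.005, -3.139, 0.003]
wrist_force: [-0.9, -1.1, -0.0]
grip_width: 1.0
```

>>> send_rows(commands=[[0, 0, 0, 0, 0, 0, 0], [0, 0, 0, 0, 0, 0, 0], [0, 0, 0, 0, 0, 0, 0], [0, 0, 0, 0, 0, 0, 0], [0, 0, 0, 0, 0, 0, 0]])

```text
time: 16.95
ee_pos: [627.5, -232.0, 145.5]
tool_rot: [0.005, -3.141, -0.002]
wrist_force: [0.4, -0.6, -0.4]
grip_width: 1.0
```

```bash
python3 look.py w8 pad_tray outline_tray tweezers outline_tweezers
```

```text
t 17.0 tcp [ 627.5 -232.3  145.7] tooly 90.17 tilt [-0.     0.001 -1.   ] f [-0.4 -0.1 -0.5] w 1.0
    0.6 [ 627.3 -211.6    3.2]
outline_tray 0.79 px 444 214 xy 669.5 -19.8 size 94.3 66.5 yaw 44.4
    0.91 [666.8 -22.9   1.9]
tweezers 0.93 px 413 12 xy 467.0 -92.0 size 48.1 15.8 yaw 52.9
    0.8 [466.2 -93.3   8.4]
outline_tweezers 0.78 px 85 91 xy 540.6 -402.6 size 130.5 38.4 yaw 33.4
outline_tweezers 0.62 px 18 226 xy 682.5 -513.7 size 57.1 41.0 yaw 49.5
    0.95 [ 539.3 -400.1    3.5]
```

View pics/w8.png

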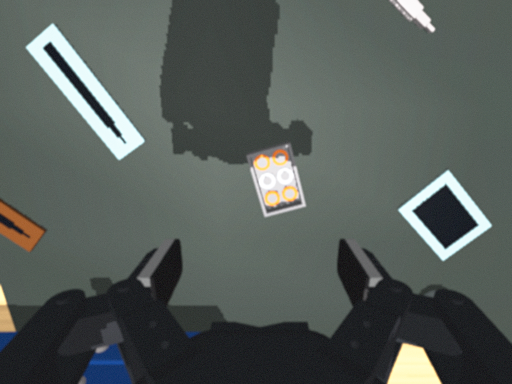

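Tray top rim corners are about (247,157), (291,145), (305,206), (267,216). Tray pad centre is (444,215), and the tweezers pad (85,91) is the pale one.

```bash
python3 - <<'E'
from h import *
M=cam2world('wrist')
p=ray('wrist',[(247,157),(291,145),(305,207),(266,217)],18,M); print(p.round(1)); print(cv2.minAreaRect(p.astype(np.float32)),p.mean(0))
im=cv2.imread('pics/w8.png')
cl=cv2.inRange(cv2.cvtColor(im,cv2.COLOR_BGR2HSV),(0,0,0),(180,255,60))
p=ray('wrist',[(447,170),(491.5,226),(445,261),(399,211)],4,M); print(cv2.minAreaRect(p.astype(np.float32)))
# dark rect
g=cv2.cvtColor(im,cv2.COLOR_BGR2GRAY)[180:255,405:485]; m=(g<30).astype(np.uint8)
n,l,s,c=cv2.connectedComponentsWithStats(m); k=1+s[1:,4].argmax(); v,u=np.nonzero(l==k)
print(len(u),cv2.minAreaRect(ray('wrist',np.c_[u+405,v+180],4,M).astype(np.float32)))
print(R.from_rotvec(ctrl.get_obs()['tool_rot']).as_matrix().round(4)[0])
E
```

```text
[[ 598.8 -246.8]
 [ 586.6 -202.5]
 [ 653.  -185. ]
 [ 664.6 -226.9]]
((625.8382568359375, -215.55364990234375), (68.80360412597656, 45.95124816894531), 15.377822875976562) [ 625.73579102 -215.32483855]
((671.5267944335938, -19.86859893798828), (94.18193054199219, 65.37208557128906), 45.45292282104492)
136 ((682.5784912109375, 0.0841827392578125), (17.88477325439453, 27.16500473022461), 42.95307159423828)
[-1.e+00 -7.e-04  1.e-04]
```

>>> send_rows(commands=[[1.5, 16.5, 20, 0, 0, 0, 0], [0, 0, 20, 0, 0, -4.9, 0], [0, 0, 20, 0, 0, -4.8, 0.2], [0, 0, 20, 0, 0, -4.8, 0.3], [0, 0, 20, 0, 0, 0, 0.3], [0, 0, 20, 0, 0, 0, 0.3], [0, 0, 12, 0, 0, 0, 0.3], [0, 0, 5, 0, 0, 0, 0.3], [0, 0, 3, 0, 0, 0, 0.3], [0, 0, 0, 0, 0, 0, 0.3], [0, 0, 0, 0, 0, 0, 0.3]])

```text
time: 18.32
ee_pos: [626.4, -217.7, 6.7]
tool_rot: [-0.397, 3.115, -0.001]
wrist_force: [-0.4, 0.1, 0.2]
grip_width: 0.699
```

>>> send_rows(commands=[[0, 1.5, 2, 0, 0, 0, 0.3], [0, 0, 1.5, 0, 0, 0, 0.3], [0, 0, 0, 0, 0, 0, 0.5], [0, 0, 0, 0, 0, 0, 0.6], [0, 0, 0, 0, 0, 0, 0.8], [0, 0, 0, 0, 0, 0, 1], [0, 0, 0, 0, 0, 0, 1], [0, 0, 0, 0, 0, 0, 1]])

```text
time: 18.98
ee_pos: [625.8, -216.1, 2.9]
tool_rot: [-0.397, 3.115, -0.001]
wrist_force: [-0.7, 0.9, 5.9]
grip_width: 0.522
```

>>> send_rows(commands=[[0, 0, -4, 0, 0, 0, 1], [0, 0, -12, 0, 0, 0, 1], [0, 0, -25, 0, 0, 0, 1], [0, 0, -10, 0, 0, 0, 1], [-7, 14, 0, 0, 0, 0, 1], [-13, 25, 0, 0, 0, 0, 1], [-13, 25, 0, 0, 0, 0, 1], [-13, 25, 0, 0, 0, 0, 1], [-13, 25, 0, 0, 0, 0, 1], [-13, 25, 0, 0, 0, 0, 1], [-13, 25, 0, 0, 0, 0, 1], [-7.2, 14.6, 0, 0, 0, 0, 1], [0, 0, 0, 0, 0, -6, 1], [0, 0, 0, 0, 0, -6, 1], [0, 0, 0, 0, 0, -6, 1], [0, 0, 0, 0, 0, -6, 1], [0, 0, 0, 0, 0, -6, 1], [0, 0, 0, 0, 0, 0, 1], [0, 0, 0, 0, 0, 0, 1], [0, 0, 0, 0, 0, 0, 1]])

```text
time: 20.65
ee_pos: [669.6, -19.4, 52.9]
tool_rot: [1.186, -2.909, -0.001]
wrist_force: [0.5, 0.0, 0.1]
grip_width: 0.525
```

```bash
python3 look.py w9 pad_tray@66 outline_tray
python3 -c "
from ov import run
run('w9','w9o',(120,100,400,330),2.6,[('r',670.5,-20,4,92,66,44.5)])"
```

```text
t 20.7 tcp [669.6 -19.5  53. ] tooly 134.4 tilt [-0.  0. -1.] f [ 0.1 -0.6 -0.3] w 0.526
pad_tray 0.62 px 259 243 xy 667.5 -21.4 size 76.3 47.3 yaw 44.3
    0.97 [672.  -17.6  52.9]
outline_tray 0.78 px 258 168 xy 645.3 -43.6 size 65.8 22.8 yaw -43.5
    0.77 [ 6.464e+02 -4.720e+01 -4.000e-01]
```

View pics/w9o.png

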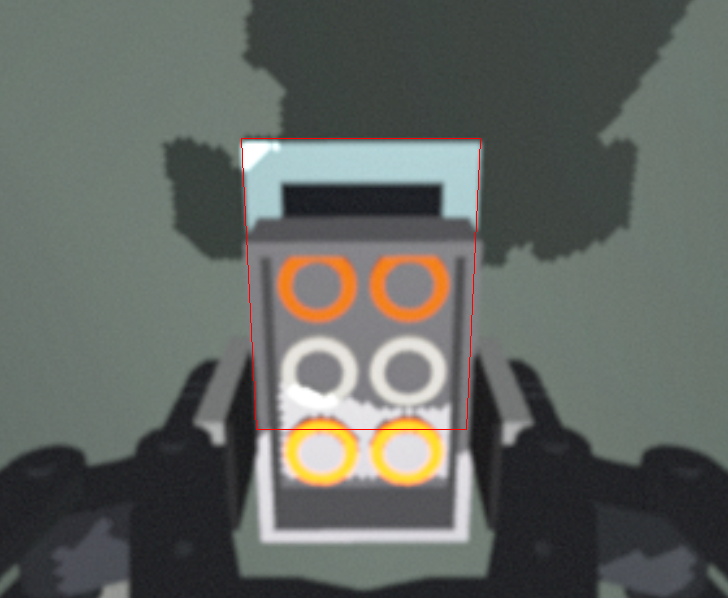

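The tray pad overlay fits exactly at (670.5, −20, 44.5°), and the held tray is centred and aligned over it. Lowering.

>>> send_rows(commands=[[0, 0, 14, 0, 0, 0, 1], [0, 0, 14, 0, 0, 0, 1], [0, 0, 8, 0, 0, 0, 1], [0, 0, 5, 0, 0, 0, 1], [0, 0, 3, 0, 0, 0, 1], [0, 0, 1, 0, 0, 0, 1], [0, 0, 0.5, 0, 0, 0, 1], [0, 0, 0.5, 0, 0, 0, 1], [0, 0, 0, 0, 0, 0, 1], [0, 0, 0, 0, 0, 0, 1]])

```text
time: 21.73
ee_pos: [670.1, -20.1, 7.6]
tool_rot: [-1.19, 2.907, -0.0]
wrist_force: [0.4, -0.7, -0.5]
grip_width: 0.52
```

>>> send_rows(commands=[[0, 0, 0.7, 0, 0, 0, 1], [0, 0, 0.4, 0, 0, 0, 1], [0, 0, 0, 0, 0, 0, 1], [0, 0, 0, 0, 0, 0, 1]])

```text
time: 22.07
ee_pos: [670.1, -20.1, 6.9]
tool_rot: [-1.19, 2.907, -0.001]
wrist_force: [-1.8, -0.3, 5.4]
grip_width: 0.517
```

>>> send_rows(commands=[[0, 0, 0, 0, 0, 0, 0.4], [0, 0, 0, 0, 0, 0, 0.3], [0, 0, 0, 0, 0, 0, 0.25], [0, 0, 0, 0, 0, 0, 0.2], [0, 0, -20, 0, 0, 0, 0.2], [0, 0, -35, 0, 0, 0, 0], [0, 0, -42, 0, 0, 0, 0], [0, 0, -42, 0, 0, 0, 0], [0, 0, 0, 0, 0, 0, 0], [0, 0, 0, 0, 0, 0, 0], [0, 0, 0, 0, 0, 0, 0]])

```text
time: 22.98
ee_pos: [669.5, -20.2, 144.3]
tool_rot: [1.19, -2.907, 0.0]
wrist_force: [-0.9, 0.5, -0.4]
grip_width: 0.999
```

```bash
python3 look.py w10 pad_tray@22 outline_tray
python3 -c "
from ov import run
run('w10','w10o',(160,100,360,260),3,[('r',670.5,-20,4,92,66,44.5),('r',670.5,-20,22,70,46,44.5)])"
```

```text
t 23.0333 tcp [669.  -20.2 143.3] tooly 134.54 tilt [-0.002 -0.    -1.   ] f [-0.2 -0.6 -0.1] w 1.001
pad_tray 0.82 px 259 181 xy 667.7 -22.0 size 72.5 45.8 yaw 45.0
    0.92 [671.2 -19.7   7.8]
outline_tray 0.55 px 260 176 xy 670.4 -18.9 size 91.9 66.4 yaw 44.7
    0.63 [660.4 -28.4  -0.7]
```

View pics/w10o.png

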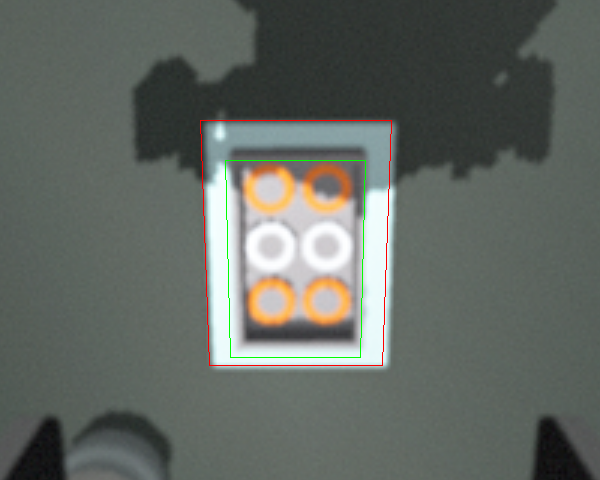

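Tray is centred and aligned on its pad, within about 3 mm. Now the tweezers.

>>> send_rows(commands=[[20, 8, 0, 0, 0, 0, 0], [30, 12, 0, 0, 0, 0, 0], [30, 12, 0, 0, 0, 0, 0], [30, 12, 0, 0, 0, 0, 0], [30, 12, 0, 0, 0, 0, 0], [30, 11, 0, 0, 0, 0, 0], [27, 11, 0, 0, 0, 0, 0], [20, 7, 0, 0, 0, 0, 0], [10, 3, 0, 0, 0, 0, 0], [0, 0, 15, 0, 0, -3.7, 0], [0, 0, 15, 0, 0, -3.8, 0], [0, 0, 0, 0, 0, 0, 0], [0, 0, 0, 0, 0, 0, 0], [0, 0, 0, 0, 0, 0, 0], [0, 0, 0, 0, 0, 0, 0]])

```text
time: 24.48
ee_pos: [447.1, -116.4, 115.0]
tool_rot: [-1.376, 2.823, -0.001]
wrist_force: [-0.3, 0.3, -0.7]
grip_width: 0.998
```

```bash
python3 look.py w11 tweezers oil_bottle
python3 -c "
from ov import run
run('w11','w11o',(120,80,400,300),2.6,[('r',445,-116,8,112,11,52)])"
```

```text
t 24.5333 tcp [ 447.  -116.4  115. ] tooly 142.0 tilt [ 0.001 -0.    -1.   ] f [-0.2  0.   0.4] w 1.005
tweezers 0.84 px 259 180 xy 446.6 -116.7 size 109.6 10.8 yaw 52.4
    0.76 [ 441.5 -121.5    8.9]
    0.56 [ 6.224e+02 -3.280e+01  1.000e-01]
    0.55 [ 370.2 -254.4    4.8]
```

View pics/w11o.png

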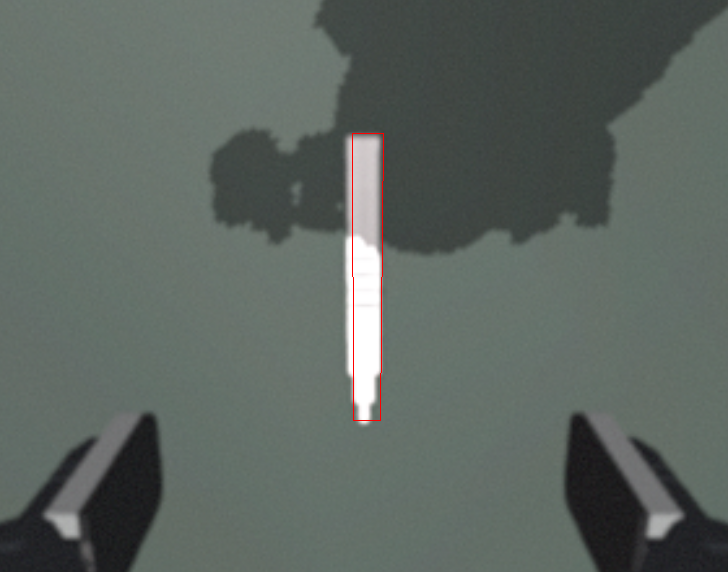

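The tweezers lie as predicted, at (446.5, −117), 52°. Descend.

>>> send_rows(commands=[[0, 0, 25, 0, 0, 0, 0.3], [0, 0, 30, 0, 0, 0, 0.5], [0, 0, 25, 0, 0, 0, 0.6], [0, 0, 16, 0, 0, 0, 0.6], [0, 0, 8, 0, 0, 0, 0.6], [0, 0, 4, 0, 0, 0, 0.6], [0, 0, 2, 0, 0, 0, 0.6], [0, 0, 0, 0, 0, 0, 0.6], [0, 0, 0, 0, 0, 0, 0.6]])

```text
time: 25.48
ee_pos: [446.9, -116.7, 5.2]
tool_rot: [-1.378, 2.822, -0.002]
wrist_force: [-1.4, -0.5, 0.4]
grip_width: 0.403
```

>>> send_rows(commands=[[0, 0, 1, 0, 0, 0, 0.7], [0, 0, 1, 0, 0, 0, 0.75], [0, 0, 0, 0, 0, 0, 0.8], [0, 0, 0, 0, 0, 0, 0.85], [0, 0, 0, 0, 0, 0, 1], [0, 0, 0, 0, 0, 0, 1], [0, 0, 0, 0, 0, 0, 1], [0, 0, 0, 0, 0, 0, 1]])

```text
time: 26.15
ee_pos: [446.4, -116.6, 2.8]
tool_rot: [-1.378, 2.823, -0.001]
wrist_force: [-0.2, 0.3, 5.0]
grip_width: 0.097
```

>>> send_rows(commands=[[0, 0, -4, 0, 0, 0, 1], [0, 0, -12, 0, 0, 0, 1], [0, 0, -25, 0, 0, 0, 1], [0, 0, -10, 0, 0, 0, 1], [9, -14, 0, 0, 0, 0, 1], [18, -27, 0, 0, 0, 0, 1], [18, -27, 0, 0, 0, 0, 1], [18, -27, 0, 0, 0, 0, 1], [18, -27, 0, 0, 0, 0, 1], [18, -27, 0, 0, 0, 0, 1], [18, -27, 0, 0, 0, 0, 1], [18, -27, 0, 0, 0, 0, 1], [18, -26, 0, 0, 0, 0, 1], [10, -14, 0, 0, 0, 0, 1], [5, -7.5, 0, 0, 0, 4, 1], [0, 0, 0, 0, 0, 5, 1], [0, 0, 0, 0, 0, 5, 1], [0, 0, 0, 0, 0, 5, 1], [0, 0, 0, 0, 0, 0, 1], [0, 0, 0, 0, 0, 0, 1]])

```text
time: 27.82
ee_pos: [540.4, -402.9, 53.5]
tool_rot: [0.898, -3.01, -0.0]
wrist_force: [-0.0, -1.1, -0.8]
grip_width: 0.098
```

>>> send_rows(commands=[[0, 0, 0, 0, 0, 0, 1], [0, 0, 0, 0, 0, 0, 1]])

```text
time: 27.98
ee_pos: [540.4, -403.0, 53.5]
tool_rot: [0.896, -3.011, -0.0]
wrist_force: [0.3, 0.2, -0.1]
grip_width: 0.098
```

```bash
python3 look.py w12 tweezers@60 outline_tweezers
python3 -c "
from ov import run
run('w12','w12o',(100,80,420,320),2.4,[('r',541,-403,4,130,36,33)])"
```

```text
t 28.0333 tcp [ 540.4 -403.1   53.4] tooly 123.13 tilt [-0.  0. -1.] f [ 0.2  0.1 -0.2] w 0.1
    0.61 [ 525.6 -411.    62.8]
outline_tweezers 0.97 px 400 58 xy 402.0 -384.0 size 76.8 37.4 yaw 22.3
outline_tweezers 0.88 px 256 168 xy 521.3 -417.0 size 84.4 36.1 yaw 33.8
outline_tweezers 0.56 px 35 238 xy 657.5 -542.1 size 129.9 41.2 yaw 48.3
    0.96 [ 658.6 -544.9    4.1]
    0.94 [ 399.3 -385.5    3.4]
```

View pics/w12o.png

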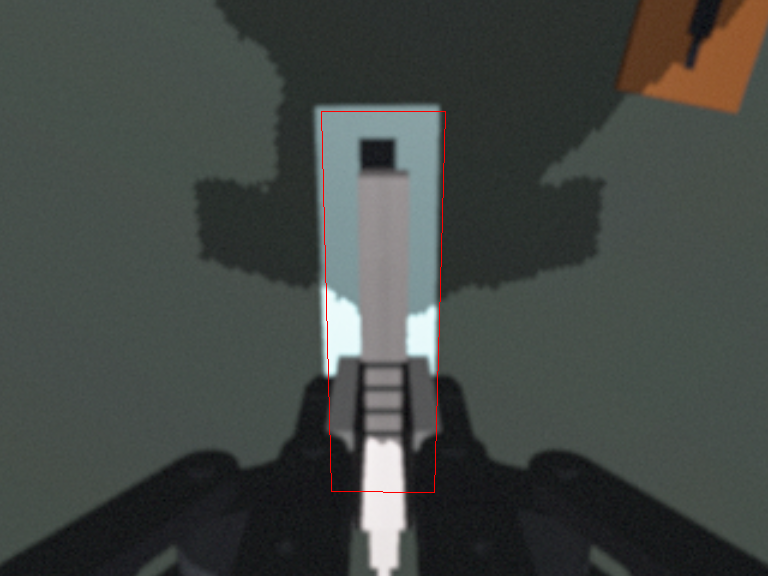

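The tweezers are held aligned. The pad sits about 2 mm toward tool +x and 1.5 mm toward −y, so I'll correct and lower.

>>> send_rows(commands=[[2, -1.5, 14, 0, 0, 0, 1], [0, 0, 14, 0, 0, 0, 1], [0, 0, 8, 0, 0, 0, 1], [0, 0, 5, 0, 0, 0, 1], [0, 0, 3, 0, 0, 0, 1], [0, 0, 1, 0, 0, 0, 1], [0, 0, 0.5, 0, 0, 0, 1], [0, 0, 0.5, 0, 0, 0, 1], [0, 0, 0.5, 0, 0, 0, 1], [0, 0, 0, 0, 0, 0, 1], [0, 0, 0, 0, 0, 0, 1]])

```text
time: 29.15
ee_pos: [539.7, -405.5, 7.2]
tool_rot: [-0.893, 3.012, -0.001]
wrist_force: [-0.2, 0.5, -0.1]
grip_width: 0.101
```

>>> send_rows(commands=[[0, 0, 0.6, 0, 0, 0, 1], [0, 0, 0.4, 0, 0, 0, 1], [0, 0, 0, 0, 0, 0, 1], [0, 0, 0, 0, 0, 0, 1]])

```text
time: 29.48
ee_pos: [539.8, -405.5, 6.9]
tool_rot: [-0.893, 3.012, -0.001]
wrist_force: [-2.1, 1.5, 6.5]
grip_width: 0.101
```

>>> send_rows(commands=[[0, 0, 0, 0, 0, 0, 0.8], [0, 0, 0, 0, 0, 0, 0.7], [0, 0, 0, 0, 0, 0, 0.6], [0, 0, 0, 0, 0, 0, 0.6], [0, 0, -10, 0, 0, 0, 0.5], [0, 0, -25, 0, 0, 0, 0.2], [0, 0, -35, 0, 0, 0, 0], [0, 0, -40, 0, 0, 0, 0], [0, 0, 0, 0, 0, 0, 0], [0, 0, 0, 0, 0, 0, 0], [0, 0, 0, 0, 0, 0, 0], [0, 0, 0, 0, 0, 0, 0]])

```text
time: 30.48
ee_pos: [538.9, -405.1, 115.1]
tool_rot: [0.893, -3.011, -0.002]
wrist_force: [-0.4, -0.4, -0.8]
grip_width: 1.0
```

```bash
python3 look.py w13 tweezers@12 outline_tweezers
python3 -c "
from ov import run
run('w13','w13o',(120,60,400,260),2.6,[('r',540,-405,4,130,36,33.3),('r',540,-405,12,112,11,33.3)])"
python3 - <<'E'
from h import *
im,M=save('top','top1')
for q,z in dict(H,yoyo=44,press_cup=38,pad_tray=22,tweezers=12).items():
    if 'tweez' in q or 'out' not in q: print(q,*[r[5:7]+r[8:] for r in mask_pose('top',q,z,M)[:1]])
E
```

```text
t 30.5333 tcp [ 538.8 -405.   114.7] tooly 123.05 tilt [-0.002  0.001 -1.   ] f [ 0.4 -0.3  0.5] w 0.997
tweezers 0.86 px 258 183 xy 539.7 -404.8 size 111.5 12.0 yaw 33.1
    0.83 [ 529.6 -407.6   13.9]
outline_tweezers 0.88 px 79 206 xy 657.3 -542.4 size 130.1 40.0 yaw 48.2
outline_tweezers 0.66 px 258 183 xy 539.8 -404.7 size 129.8 37.5 yaw 33.9
outline_tweezers 0.59 px 369 58 xy 391.6 -388.3 size 100.5 38.2 yaw 22.3
    0.84 [ 653.1 -551.8    7.2]
    0.74 [ 388.3 -390.5   -0.9]
yoyo (390.5, 261.9, 58.4, 50.8, 'yaw', 88.8)
press_cup
pad_tray (670.7, -23.5, 77.3, 51.6, 'yaw', 44.7)
tweezers (519.3, -421.9, 34.7, 15.5, 'yaw', 42.1)
outline_tweezers (579.5, -381.7, 42.0, 34.0, 'yaw', 35.6)
oil_bottle (365.8, -269.3, 30.6, 26.8, 'yaw', 88.7)
bearing_jar (386.1, 252.1, 74.1, 63.3, 'yaw', -18.6)
```

View pics/w13o.png

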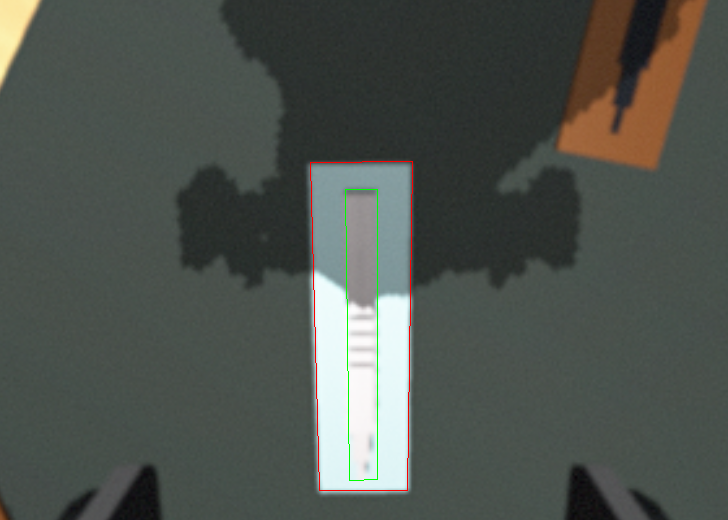

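View pics/top1.png

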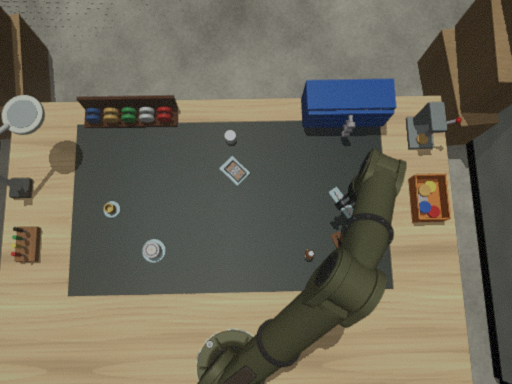

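All four are on their pads: tweezers centred in the close view, tray (234,170), cup (111,209) and yo-yo (153,250) in the top view. The jar (230,137) and bottle (309,255) stand where they were. Handing in.

```bash
python3 -c "
from station import ctrl
print(ctrl.close_job())"
```

```text
the job is handed in; nothing more can be done
None
```

The yo-yo, press cup, tray and tweezers are each set down on their own pads, and I handed the job in after about 31 s of robot time, with no verdict reported. I used the pale tweezers pad and left the two brown look-alikes alone.

**Last close-up checks (wrist camera):**

| Thing | Offset from pad centre | Alignment error |
|---|---|---|
| Yo-yo | about 2 mm or less | not needed |
| Press cup | 2–3 mm | not needed |
| Tray | about 3 mm or less | about 1° or less |
| Tweezers | about 1 mm | about 1° or less |

- **How they were set down:** the cup, tray and tweezers were lowered until the wrist felt about 5–7 N, then released. For the yo-yo I saw no clear contact force and let it go from within about 1 mm. The gripper was open and about 115 mm up at hand-in.
- **Oil bottle and jar:** in the final top view both stand where they started, and the bottle reads within about 2 mm of its first position.
- **Checks that disagreed:**
  - In the final top view the networks missed the cup and reported the jar at the yo-yo's spot, so I judged those two by eye.
  - The arm hid part of the tweezers there, so I relied on their close-up.
  - The cup's overlay was taken while the arm was still settling, so only the offset between cup and pad counts there.

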